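Load two wire reels onto the dispenser's spindle

TASK

Load the wire dispenser. Push the loose spindle through both wire reels standing in the loading cradle until its collar meets the cradle's end board, then lift the two reels out together on the spindle and lay it in the dispenser: shaft down in both slots, knob in the brake cup, both reels hanging freely between the uprights. Do not let a reel fall over, and leave the other things on the bench where they are.

Things in the scene. Friction and masses are not known exactly. Their poses are not given: they have to be found in the camera images.
- spindle: loose steel spindle, 200 mm long, 0.15 kg. Origin on its axis; y runs along the axis to the knob (it may be rolled about y). Shaft 14 mm diameter from y = -84 (tip) to +76 mm, the last 6 mm tapering to 10 mm at the blunt tip; steel collar 34 mm diameter, 5 mm thick, face at y = +76. It starts on the bench, resting on collar and shaft, so its axis rises 4 degrees towards the knob
- spindle_knob (a point): centre of the spindle's black ribbed knob (24 mm diameter, y = +81 to +116 mm), on the axis at y = +99 mm, 18 mm above the bench at the start; grasp across the diameter
- reel_large: loose black plastic reel of copper wire, 80 mm flange diameter, 24 mm wide, through bore 17.5 mm, about 0.26 kg, standing on edge on the cradle's rails, free to roll, yield and lift. Origin at its centre, y along the bore. Which reel is nearer the threading side varies
- reel_small: the same kind of reel, 74 mm flange diameter, 24 mm wide, bore 17.5 mm, about 0.24 kg; its bore stands 3.6 mm lower in the cradle than the large reel's. Origin at its centre, y along the bore
- cradle: loading cradle fixed to the bench: plywood base 96 x 146 x 10 mm, two steel rails along y (tops 20 mm high, 48 mm apart) carry the reels at about y = +43 and -43 mm, bores along y over x = 0. Origin on the bench, midway between the reels. Rubber buttons (face at y = -58) on the far end board (y = -70 to -62 mm) stop the far reel; two pins at y = +24.5, x = +-21 mm with 10 mm ball heads, 58 mm high, stop the near one. Thread from +y towards -y
- cradle_mouth (a point): on the outer face of the cradle's +y end board, the threading side, at x = 0, y = +76 mm, 50 mm high. The boards are 8 mm thick, 80 mm wide, 64 mm high, with a notch 24 mm wide, open at the top (flared to 42 mm), floor 34 mm above the bench. With the collar against this face the spindle's origin is at the cradle's y = 0
- cradle_gap (a point): point between the reels in the cradle at x = 0, y = 0, 47 mm high: about 50 mm is clear along y here, between the pins and the far reel. A released spindle lies in the bores through here, tilted up to 3 degrees, and can be taken from above; with both reels on it balances within 10 mm of its origin
- dispenser: wire dispenser fixed to the bench: grey bracket, base 84 mm wide, two 4 mm uprights at y = -64 and +64 mm, 97 mm high, each with a slot at x = 0, 18 mm wide, open at the top (flared to 36 mm), floor 71 mm high. Origin on the bench midway between the uprights. The spindle lies along y, knob to +y, axis 78 mm high, its origin at y = 0 (+-7 mm). A low guide bar, 22 mm high, runs along y at x = -30
- brake_cup (a point): centre of the dispenser's open-topped, felt-lined brake cup, where the knob's centre comes to lie: x = 0, y = +102 mm, 78 mm high. The cup spans y = +90 to +118 mm; its cheeks, 31 mm apart (46 mm at the mouth), stand 91 mm high and cover the knob's sides, so fingers cannot hold the knob there
- side_cutters: bystander, to be left alone: flush cutters with red grips, 36 x 118 x 10 mm, lying flat. Origin at the centre of its underside
- solder_spool: bystander, to be left alone: small spool of solder with blue flanges, 54 mm across, 38 mm high. Origin at the centre of its underside
- flux_syringe: bystander, to be left alone: white syringe 18 x 113 mm, lying. Origin at the centre of its underside
- blue_driver_case: bystander, to be left alone: blue bit case 50 x 92 x 21 mm. Origin at the centre of its underside
- isopropyl_bottle: bystander, to be left alone: white squeeze bottle with red spout, 47 x 60 mm, 144 mm high. Origin at the centre of its underside
- eye_loupe: bystander, to be left alone: black eye loupe, 38 mm across, 28 mm high. Origin at the centre of its underside
- hex_key: bystander, to be left alone: steel hex key 28 x 77 x 8 mm, lying. Origin at the centre of its underside
Not all that is in view belongs to the job. What is shaped like the reel_small but red or yellow is not meant.

How it is judged:
On the way, in this order (a step that is already met when the one before it is completed fails the run):
1. the spindle passes through both reels while they stand in the cradle, its collar against the end board (x of reel_large in the frame of spindle between -0.008 and 0.008 m and z of reel_large in the frame of spindle between -0.008 and 0.008 m and y of reel_large in the frame of spindle between -0.06 and 0.06 m and height (world z) of each of reel_large, reel_small below 0.072 m and x of reel_small in the frame of spindle between -0.008 and 0.008 m and z of reel_small in the frame of spindle between -0.008 and 0.008 m and y of reel_small in the frame of spindle between -0.06 and 0.06 m and y of spindle in the frame of cradle between -0.01 and 0.006 m), for 0.2 s.
2. both reels are carried together on the spindle, clear above the cradle (x of reel_large in the frame of spindle between -0.008 and 0.008 m and z of reel_large in the frame of spindle between -0.008 and 0.008 m and y of reel_large in the frame of spindle between -0.07 and 0.07 m and height (world z) of each of reel_large, reel_small above 0.095 m and x of reel_small in the frame of spindle between -0.008 and 0.008 m and z of reel_small in the frame of spindle between -0.008 and 0.008 m and y of reel_small in the frame of spindle between -0.07 and 0.07 m), for 0.2 s.
At the end, for the whole second after the job is handed in: The spindle rests on both slot floors (axis 73 to 83 mm high, within 5 mm across, 11 mm along, parallel within 0.05 rad), knob in the brake cup, and carries both reels (centres within 58 mm of its origin), which hang between the uprights clear of the bench (centres above 66 mm), all at rest (x of reel_large in the frame of spindle between -0.008 and 0.008 m and z of reel_large in the frame of spindle between -0.008 and 0.008 m and y of reel_large in the frame of spindle between -0.058 and 0.058 m and height (world z) of each of reel_large, reel_small above 0.066 m and linear speed of each of reel_large, reel_small below 0.03 m/s and x of reel_small in the frame of spindle between -0.008 and 0.008 m and z of reel_small in the frame of spindle between -0.008 and 0.008 m and y of reel_small in the frame of spindle between -0.058 and 0.058 m and x of spindle in the frame of dispenser between -0.005 and 0.005 m and y of spindle_knob in the frame of dispenser between 0.088 and 0.11 m and z of spindle in the frame of dispenser between 0.073 and 0.083 m and angle between the y axis of spindle and the y axis of dispenser, either way round below 0.05 rad and linear speed of spindle below 0.02 m/s); the robot touches nothing.
It fails at once if a reel falls over or off (height (world z) of any of reel_large, reel_small below 0.03 m).
It fails at once if a bystander is moved more than 30 mm (distance of any of side_cutters, solder_spool, flux_syringe, blue_driver_case, isopropyl_bottle, eye_loupe, hex_key from where it was at the start of the episode above 0.03 m).
It also fails if it takes over 61 s, if anything falls off the work surface, if the arm or the gripper's body presses on something with over 40 N, if the wrist force passes 120 N, or if a joint passes its speed limit or range.

ROBOT

A 7-joint arm with a two-finger parallel gripper is mounted at the origin on a cart in front of the work surface, level with it; the furniture and walls round the work are solid. World frame = base frame: x ahead of the robot, y to its left, z up, the work surface at z = 0. Lengths are in m, angles in rad, forces in N, time in s.
With the tool pointing down it reaches from about 0.35 to 0.9 m from the base axis. Payload 19.9 kg.
Tool frame: the origin (TCP) lies at the very end of the fingers, on their centre line; the grasp point (between the pads) lies 19 mm behind it; z points along the fingers, y is the line along which they close (so a half turn about z gives the same grasp; the last joint's range is limited). The gripper opens to 85 mm and grips with 20 to 120 N. Pads are 22 mm wide; open, the fingers measure 114 mm over their backs; the gripper's body (76 mm by 85 mm) begins 54 mm behind the grasp point. The pads swing forward as they close: fully open they stand 13 mm farther back than shut.
Start: joints at [-1.21, 0.417, -0.01, 1.614, 0.005, 1.111, -0.053], TCP at [0.244, 0.575, 0.231] pointing down, gripper open.
Joint ranges: [-2.81, 2.81], [-0.39, 2.02], [-1.27, 1.25], [0.06, 2.57], [-1.19, 4.33], [0.19, 2], [-2.82, 2.82]. Speed limits (rad/s): [1.89, 1.89, 2.39, 2.39, 3.01, 3.01, 3.01].

INTERFACE

Orientations are given as a unit quaternion [w, x, y, z].
In Python, from station import env gives the robot as it stands. Calls block until the motion is done:
- env.movep(position, orientation): joint-space move of the TCP to a pose.
- env.line_to(position, frame=None, max_speed=0.15): straight line of the TCP; frame=None keeps the orientation; max_speed is the mean speed in m/s.
- env.move_joints(angles): joint-space move.
- env.let_go() and env.grab(grip_force=None): open the fingers fully, or close them until they stop; grip_force is the grip in N (None keeps the last).
- env.dwell(seconds).
- env.solve_ik(position, orientation): joint angles nearest the present ones, or None.
- env.snapshot(name): name is "side" or "top"; returns a dict with "frame" (480x640x3 uint8, red, green, blue), "fx", "fy", "cx", "cy" (pixels), "camera_from_world" (4x4, takes a point from world to camera coordinates). Camera axes: x right, y down, z forward; pixel columns grow to the right and rows downward; lengths in m; the calibration is good to about 2 mm. A picture is of the moment at which its call begins. There is no depth.
A pose or a line that the arm cannot do raises env.IKError and nothing moves.
- env.hand_in(): hands the job in; it is judged then, once.
Trained networks look in the newest picture that a camera, given by its name, has taken for a name from the list of things; names that differ only in an ending like _2 or _b are one class to them, and where a whole thing is asked for, a point or a joint stands for the part that bears it (a point fixed in the world has none). Each returns a list of dicts, best first, with "confidence" (0 to 1); they miss things now and then, are a little off and sometimes report something else, mostly with a low value. They report only what shows in the picture. A call takes as long as a camera call. They do not tell look-alikes from the thing itself.
- env.find_in(query, camera): "xy" ([column, row] in pixels, amid what is visible of it).
- env.outline_of(query, camera): "mask" (480x640 bool, what is visible of it) and "xy" ([column, row] in pixels, amid what is visible of it).
Readings, each from a call of its own:
- env.current_time(): time.
- env.current_qpos(): joint angles.
- env.current_dq(): joint speeds.
- env.current_effort(): joint torques, N m.
- env.current_tool_pos(): TCP position.
- env.current_orientation(): TCP orientation.
- env.current_ft_force(): force on the tool from outside, world axes, zero at the start.
- env.current_moment(): the same for the moment, N m.
- env.current_finger_gap(): opening from 0.0 (shut) to 1.0 (fully open).
- env.current_grasp_force(): force on a finger pad.
Only numpy, scipy, OpenCV 4.12 (cv2) and the standard library are available. Lean on these libraries where they do the work, as an engineer would, in place of code of your own. Each camera call takes 0.05 s, during which the arm holds its last target. There are 200 camera calls.

## Working session

There is one attempt and no reset: what is moved stays moved. The work goes in short steps, each a Python script; the robot and the scene stay as the last script left them, time stands still between calls to the robot, and variables do not carry over. Pictures are saved under pics/ and viewed, at most 10 in all, crops included, and the job is handed in when it is done.

```bash
ls; mkdir -p pics
cat > h.py <<'E'
import numpy as np, cv2
from station import env
def snap(n,f=None):
    s=env.snapshot(n)
    if f: cv2.imwrite(f'pics/{f}.png',cv2.cvtColor(s['frame'],cv2.COLOR_RGB2BGR))
    return s
def proj(s,p):
    c=s['camera_from_world']@np.r_[p,1]
    return np.array([s['fx']*c[0]/c[2]+s['cx'],s['fy']*c[1]/c[2]+s['cy']])
def atz(s,uv,z):
    T=np.linalg.inv(s['camera_from_world'])
    d=T[:3,:3]@np.array([(uv[0]-s['cx'])/s['fx'],(uv[1]-s['cy'])/s['fy'],1])
    o=T[:3,3]; return o+d*(z-o[2])/d[2]
E
python3 - <<'E'
from h import *
for n in('side','top'):
    s=snap(n,n+'0')
    T=np.linalg.inv(s['camera_from_world']); print(n,T[:3,3].round(3),T[:3,2].round(3),s['fx'])
    for q,z in [('spindle',.012),('spindle_knob',.018),('reel_large',.06),('reel_small',.056),('cradle',.03),('cradle_mouth',.05),('cradle_gap',.047),('dispenser',.05),('brake_cup',.078)]:
        for r in env.find_in(q,n)[:3]:
            print(q,round(r['confidence'],2),np.round(r['xy']),atz(s,r['xy'],z).round(3))
E
```

```text
pics
side [0.006 1.071 0.552] [ 0.447 -0.801 -0.399] 485.21299433986525
spindle 0.84 [293. 301.] [0.472 0.323 0.012]
spindle_knob 0.71 [295. 301.] [0.464 0.327 0.018]
reel_large 0.5 [329. 251.] [0.47  0.158 0.06 ]
reel_small 0.82 [369. 280.] [0.335 0.238 0.056]
reel_small 0.74 [330. 320.] [0.341 0.408 0.056]
reel_small 0.67 [343. 245.] [0.459 0.108 0.056]
cradle 0.67 [340. 259.] [0.455 0.129 0.03 ]
cradle_mouth 0.77 [336. 264.] [0.433 0.195 0.05 ]
cradle_gap 0.74 [335. 263.] [0.441 0.183 0.047]
dispenser 0.38 [381. 195.] [ 0.518 -0.293  0.05 ]
top [0.414 0.136 1.179] [ 0.082  0.011 -0.997] 503.1654150394967
spindle 0.61 [244. 273.] [0.447 0.321 0.012]
spindle_knob 0.69 [247. 270.] [0.453 0.314 0.018]
reel_large 0.62 [322. 244.] [0.51  0.142 0.06 ]
reel_small 0.95 [297. 315.] [0.354 0.195 0.056]
reel_small 0.59 [365. 254.] [0.49  0.044 0.056]
reel_small 0.57 [221. 312.] [0.359 0.364 0.056]
cradle 0.79 [344. 250.] [0.501 0.089 0.03 ]
cradle_mouth 0.84 [340. 250.] [0.498 0.101 0.05 ]
cradle_gap 0.66 [344. 250.] [0.499 0.091 0.047]
cradle_gap 0.42 [247. 272.] [0.449 0.309 0.047]
cradle_gap 0.2 [363. 254.] [0.491 0.048 0.047]
dispenser 0.56 [443. 246.] [ 0.507 -0.131  0.05 ]
brake_cup 0.92 [441. 247.] [ 0.504 -0.12   0.078]
brake_cup 0.37 [169. 287.] [0.414 0.475 0.078]
```

View pics/top0.png

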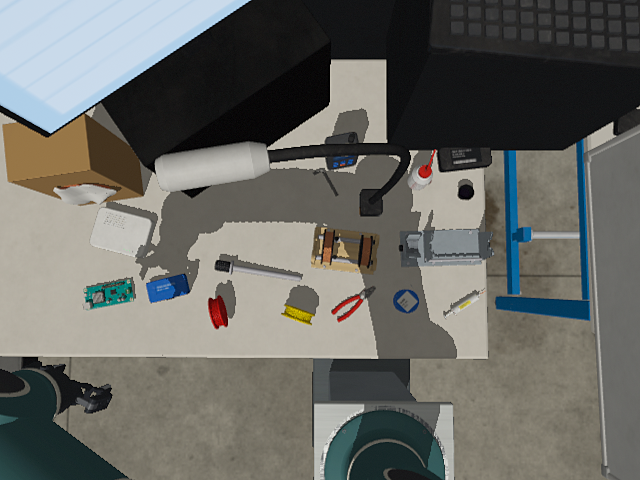

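View pics/side0.png

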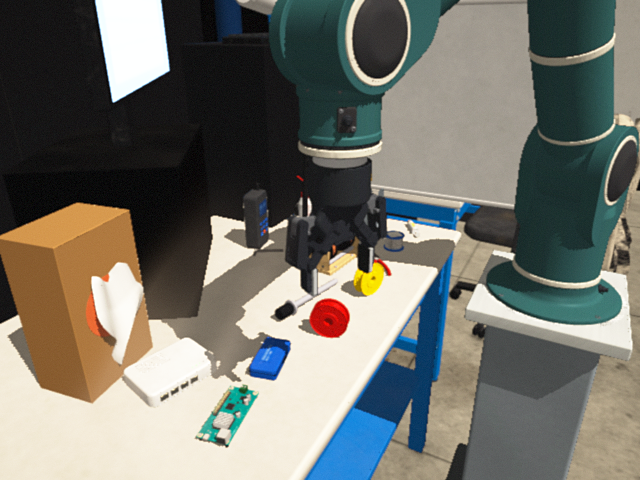

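View crops.

Run:
```python
from h import *
im=cv2.imread('pics/top0.png')
cv2.imwrite('pics/c1.png',cv2.resize(im[222:280,305:385],None,fx=10,fy=10,interpolation=cv2.INTER_CUBIC))
cv2.imwrite('pics/c2.png',cv2.resize(im[222:274,395:495],None,fx=8,fy=8,interpolation=cv2.INTER_CUBIC))
cv2.imwrite('pics/c3.png',cv2.resize(im[252:288,208:308],None,fx=8,fy=8,interpolation=cv2.INTER_CUBIC))
```

```text
(no output)
```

View pics/c1.png

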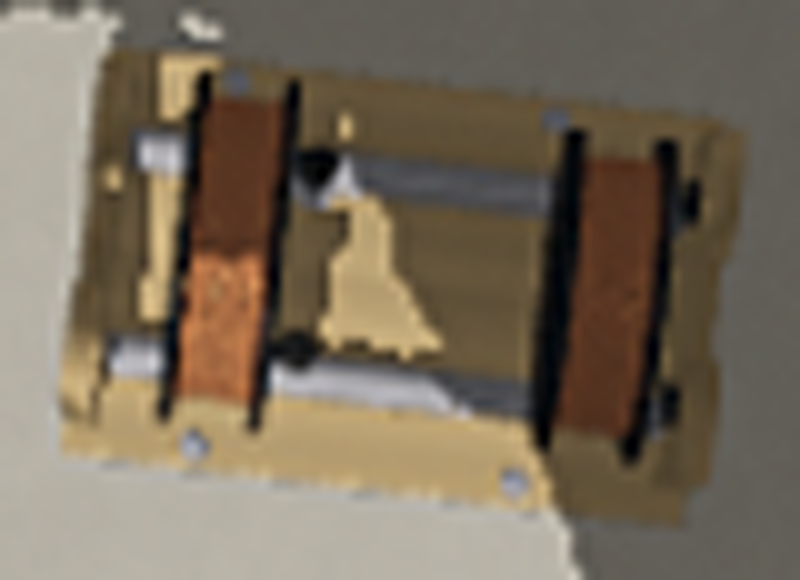

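View pics/c2.png

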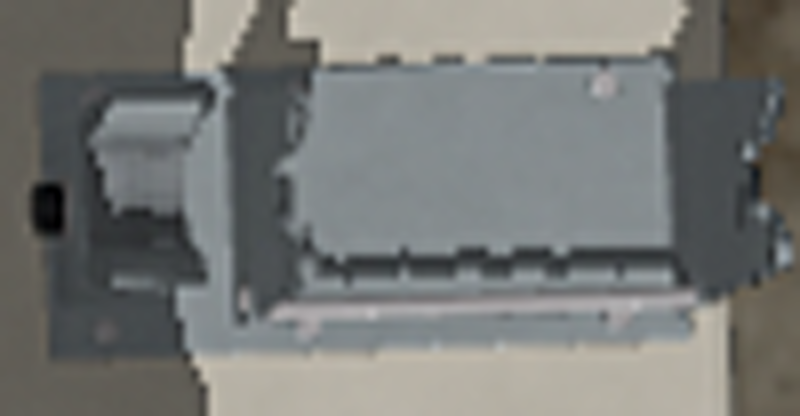

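View pics/c3.png

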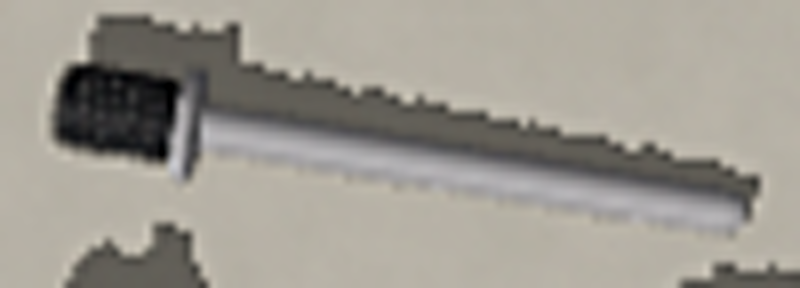

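Run:
```python
from h import *
from scipy.optimize import least_squares
s=snap('top')
W=lambda p,sc,o,z: atz(s,(np.array(p)+.5)/sc-.5+np.array(o),z)
o=(305,222)
# (crop px, z, local x, local y, wx, wy); +x is up in image, +y left
F=[((205,80),.0529,.04,.054,1,.5),((165,420),.0529,-.04,.054,1,.5),((293,87),.0529,.04,.032,1,.5),((255,428),.0529,-.04,.032,1,.5),
((575,135),.0493,.037,-.032,1,.5),((540,445),.0493,-.037,-.032,1,.5),((665,145),.0493,.037,-.054,1,.5),((630,460),.0493,-.037,-.054,1,.5),
((320,165),.053,.021,.0245,.5,1),((295,348),.053,-.021,.0245,.5,1),((450,182),.02,.024,0,1,0),((350,383),.02,-.024,0,1,0),
((400,87),.01,.048,0,1,0),((300,475),.01,-.048,0,1,0)]
def fit(F,sc,o,p0):
    P=np.array([W(f[0],sc,o,f[1])[:2] for f in F]);L=np.array([f[2:4] for f in F]);w=np.array([f[4:] for f in F])
    def r(p):
        c,t=np.cos(p[2]),np.sin(p[2]);return (((P-p[:2])@np.array([[c,-t],[t,c]])-L)*w).ravel()
    q=least_squares(r,p0); print(q.x.round(4));print((r(q.x).reshape(-1,2)*1e3).round(1).tolist());return q.x
fit(F,10,o,[.5,.09,0])
G=[((40,75),.003,.042,0,1,0),((668,62),.003,.042,0,1,0),((50,358),.003,-.042,0,1,0),((692,340),.003,-.042,0,1,0),
((235,200),.004,0,.066,0,1),((668,180),.004,0,-.062,0,1),((305,168),.097,0,.066,.5,.5),((775,175),.097,0,-.062,.5,.5)]
fit(G,8,(395,222),[.5,-.13,0])
o=(208,252)
k=W((118,112),8,o,.018);t=W((742,214),8,o,.006);c=W((187,125),8,o,.0165);e=W((57,105),8,o,.019)
print('knob',k,'tip',t,np.linalg.norm(k-t),'collar',c,np.linalg.norm(c-t),np.linalg.norm(e-t))
d=k-t;print('yaw',np.arctan2(-d[0],d[1]))
print(env.current_orientation(),env.current_time())
```

```text
[ 0.5007  0.0864 -0.1109]
[[-2.0, -1.0], [0.9, -0.9], [-1.4, 0.1], [1.4, -0.0], [-1.5, -0.1], [2.1, 0.0], [-1.5, 0.7], [1.0, 0.8], [0.4, -0.4], [0.6, 0.6], [0.6, -0.0], [-0.3, 0.0], [-1.6, 0.0], [1.8, 0.0]]
[ 0.5092 -0.1628  0.0264]
[[-0.8, 0.0], [-1.3, -0.0], [0.1, 0.0], [1.1, -0.0], [0.0, -0.8], [0.0, 0.9], [2.0, -0.6], [-0.4, 0.4]]
knob [0.46372512 0.37105764 0.018     ] tip [0.43523763 0.19098197 0.006     ] 0.18270956394329546 collar [0.46010285 0.3512859  0.0165    ] 0.16256038999702602 0.2003179561292123
yaw -0.1568971306299775
[-5.43020481e-07  1.99523058e-01  9.79893131e-01 -4.19425892e-05] 1.05
```

```bash
cat >> h.py <<'E'
from scipy.spatial.transform import Rotation as Ro
SG=1
CR=(np.array([.5007,.0864]),-.1109); DI=(np.array([.5092,-.1628]),.0264)
def rot(yaw,p):
    y=np.array([SG,0,0.]);z=np.array([0,0,-1.]);x=np.cross(y,z)
    return Ro.from_euler('z',yaw)*Ro.from_euler('x',p)*Ro.from_matrix(np.c_[x,y,z])
def quat(R): q=R.as_quat(); return q[[3,0,1,2]]
def tool(g,yaw,p,dz):  # TCP pose with point g lying dz short of the TCP along tool z
    R=rot(yaw,p); return g+R.apply([0,0,dz]),quat(R)
def fr(F,x,y,z): c,s=np.cos(F[1]),np.sin(F[1]); return np.array([F[0][0]+c*x-s*y,F[0][1]+s*x+c*y,z])
def st(m=''): print(m,'t',round(env.current_time(),2),'tcp',np.round(env.current_tool_pos(),4),'F',np.round(env.current_ft_force(),1),'gap',round(env.current_finger_gap(),3),'g',round(env.current_grasp_force(),1))
E
python3 - <<'E'
import h
from h import *
k=np.array([.4637,.3711,.018]);
for sg in(1,-1):
    h.SG=sg
    for a in [tool(k,-.157,0,.014),tool(fr(CR,0,.1,.06),CR[1],-.028,.014),tool(fr(CR,0,0,.05),CR[1],0,.019),tool(fr(DI,0,0,.08),DI[1],0,.019)]:
        j=env.solve_ik(*a); print(sg,None if j is None else np.round(j,2))
E
```

```text
1 [-0.91  0.67  0.23  1.84 -0.24  0.66 -0.69]
1 [-0.75  0.57  0.42  1.95 -0.31  0.7  -0.26]
1 [-0.6   0.55  0.45  2.05 -0.4   0.62  0.01]
1 [-0.36  0.63  0.79  1.99 -0.64  0.79  0.83]
-1 [-0.53  0.68 -0.26  1.82  0.26  0.68  2.05]
-1 [-0.28  0.54 -0.17  1.93  0.17  0.7   2.47]
-1 [-0.14  0.51 -0.11  2.04  0.1   0.6   2.71]
-1 [-0.54  0.8   1.08  1.99 -0.91  0.94 -2.09]
```

Run:
```python
from h import *
k=np.array([.4637,.3711,.018])
p,q=tool(k,-.157,0,.014)
env.movep(p+[0,0,.1],q); env.line_to(p); st('down')
env.grab(100); st('grab')
env.line_to(p+[0,0,.045]); st('up')
T=np.deg2rad(2.4)
o=fr(CR,0,.195,.0511+.195*np.tan(T)); d=Ro.from_euler('z',CR[1])*Ro.from_euler('x',T)
env.movep(*tool(o+d.apply([0,.099,0]),CR[1],T-np.deg2rad(4),.014)); st('pre')
s=snap('top','pre')
print('tip exp',proj(s,o+d.apply([0,-.084,0])),'collar',proj(s,o+d.apply([0,.076,0])))
im=s['frame'][...,::-1][230:290,220:350]
cv2.imwrite('pics/pre_c.png',cv2.resize(im,None,fx=6,fy=6,interpolation=cv2.INTER_CUBIC))
```

```text
down t 3.1 tcp [0.4641 0.3716 0.0048] F [0.7 0.9 0.5] gap 1.0 g 0.0
grab t 3.72 tcp [0.4639 0.3712 0.0044] F [ 0.3 -1.9  6. ] gap 0.248 g 97.7
up t 4.17 tcp [0.4636 0.3712 0.0489] F [-0.5  0.3 -2. ] gap 0.25 g 97.9
pre t 4.55 tcp [0.5335 0.3772 0.0476] F [-1.1  0.  -1.2] gap 0.247 g 98.0
tip exp [296.9304747  243.14534551] collar [225.77330826 234.76466068]
```

View pics/pre_c.png

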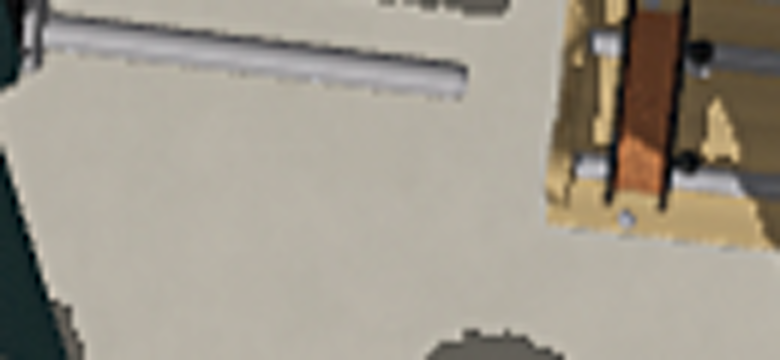

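Run:
```python
from h import *
T=np.deg2rad(2.4); d=Ro.from_euler('z',CR[1])*Ro.from_euler('x',T)
F0=np.array(env.current_ft_force()); ax=d.apply([0,1,0])
for y in (.15,.12,.09,.06,.03,.015,.006):
    o=fr(CR,0,y,.0511+y*np.tan(T))
    env.line_to(tool(o+ax*.099,CR[1],T-np.deg2rad(4),.014)[0],max_speed=.06)
    dF=np.array(env.current_ft_force())-F0; st(y)
    if dF@ax>15 or np.linalg.norm(dF)>25: print('STOP'); break
snap('side','ins_side'); snap('top','ins_top')
s=snap('top'); cv2.imwrite('pics/ins_c.png',cv2.resize(s['frame'][...,::-1][222:282,265:395],None,fx=6,fy=6,interpolation=cv2.INTER_CUBIC))
```

```text
0.15 t 5.5 tcp [0.5282 0.3338 0.0476] F [-0.5  0.8 -1.9] gap 0.248 g 98.0
0.12 t 6.15 tcp [0.5249 0.3037 0.0464] F [-0.3  0.3 -1.8] gap 0.247 g 98.1
0.09 t 6.8 tcp [0.5216 0.2739 0.0451] F [ 0.8  0.  -1.1] gap 0.247 g 98.3
0.06 t 7.45 tcp [0.5183 0.2441 0.0438] F [-0.5  0.2 -1.7] gap 0.246 g 98.2
0.03 t 8.1 tcp [0.515  0.2143 0.0426] F [ 0.7 -0.4 -0.7] gap 0.247 g 98.3
0.015 t 8.5 tcp [0.5133 0.1988 0.0419] F [ 0.4  0.8 -2. ] gap 0.247 g 98.3
0.006 t 8.8 tcp [0.5123 0.1898 0.0415] F [-0.5  0.6 -1.8] gap 0.246 g 98.3
```

View pics/ins_c.png

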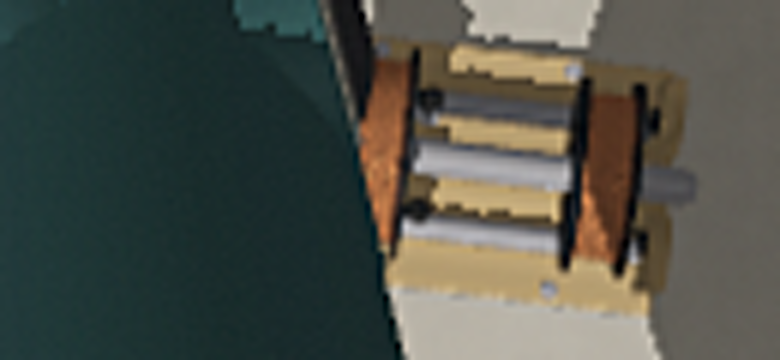

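Run:
```python
from h import *
T=np.deg2rad(2.4); d=Ro.from_euler('z',CR[1])*Ro.from_euler('x',T)
F0=np.array(env.current_ft_force()); ax=d.apply([0,1,0])
y=.006
while y>-.008:
    y-=.0015
    o=fr(CR,0,y,.0511+y*np.tan(T)); p=tool(o+ax*.099,CR[1],T-np.deg2rad(4),.014)[0]
    env.line_to(p,max_speed=.03)
    f=(np.array(env.current_ft_force())-F0)@ax
    if f>5: break
print(y,f); st('contact'); env.dwell(.3)
p=p-[0,0,.0015]; env.line_to(p,max_speed=.03); st('low')
env.let_go(); env.dwell(.2); st('open')
env.line_to(p+[0,0,.09],max_speed=.2)
g,q=tool(fr(CR,0,.0,.0495),CR[1],0,.019)
env.movep(g+[0,0,.09],q); st('above gap')
s=snap('top','rel')
```

```text
-0.0014999999999999996 12.357086654562039
contact t 10.2 tcp [0.5116 0.1847 0.0414] F [ 1.1 12.1 -3.7] gap 0.244 g 98.2
low t 10.75 tcp [0.5118 0.1847 0.0401] F [ 0.5 12.7 -0.9] gap 0.245 g 98.5
open t 11.59 tcp [0.5114 0.1828 0.0397] F [0.1 0.2 0.1] gap 0.998 g 0.0
above gap t 12.67 tcp [0.5001 0.0853 0.1197] F [0.4 0.2 0.2] gap 1.002 g 0.0
```

Run:
```python
from h import *
g,q=tool(fr(CR,0,.0,.0495),CR[1],0,.019)
env.line_to(g,max_speed=.08); st('down')
env.grab(120); st('grab')
env.line_to(g+[0,0,.02],max_speed=.05); st('up1')
p,q=tool(fr(CR,0,0,.15),CR[1],-np.deg2rad(2.4),.019)
env.line_to(g+[0,0,.1],max_speed=.1); st('up2')
env.movep(p,q); env.dwell(.3); st('level'); print(np.round(env.current_moment(),3))
s=snap('side','lift_s'); s2=snap('top','lift_t')
a=fr(CR,0,-.084,.15);b=fr(CR,0,.076,.15)
print(proj(s,a),proj(s,b),proj(s2,a),proj(s2,b))
u,v=proj(s,fr(CR,0,0,.13)).astype(int)
A=cv2.resize(s['frame'][...,::-1][max(v-60,0):v+60,u-65:u+65],(650,600),interpolation=cv2.INTER_CUBIC)
cv2.imwrite('pics/lift_c.png',A); print(u,v)
```

```text
down t 13.99 tcp [0.501  0.0865 0.0309] F [-0.4  0.2  0.1] gap 1.004 g 0.0
grab t 14.68 tcp [0.5009 0.0865 0.0307] F [-1.7  0.7  4.6] gap 0.127 g 122.5
up1 t 15.23 tcp [0.5006 0.0864 0.0506] F [-0.6  0.5 -6.6] gap 0.125 g 117.2
up2 t 16.18 tcp [0.5003 0.0864 0.1299] F [ 0.1 -0.8 -5.8] gap 0.123 g 117.6
level t 16.73 tcp [0.5006 0.0854 0.131 ] F [ 0.  -1.4 -7.1] gap 0.129 g 117.6
[ 0.006  0.01  -0.119]
[349.26779126 193.61299173] [313.07847826 212.65059513] [389.02938567 249.90829998] [311.42222114 241.04708437]
331 210
```

View pics/lift_c.png

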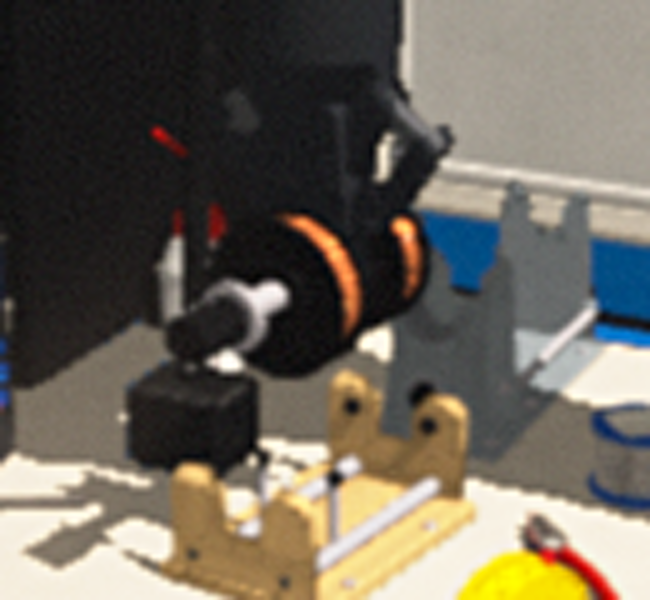

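Run:
```python
from h import *
T=np.deg2rad(2.4)
p,q=tool(fr(DI,0,0,.155),DI[1],-T,.019)
env.movep(p,q); env.dwell(.2); st('over')
s=snap('side','ov_s'); s2=snap('top','ov_t')
for y,z in((.099,.155),(.076,.155),(-.084,.155),(.064,.097),(-.064,.097),(.102,.091)):
    print(y,proj(s,fr(DI,0,y,z)).round(1),proj(s2,fr(DI,0,y,z)).round(1))
A=cv2.resize(s['frame'][...,::-1][150:240,315:415],(500,450),interpolation=cv2.INTER_CUBIC)
B=cv2.resize(s2['frame'][...,::-1][215:280,390:500],(800,473),interpolation=cv2.INTER_CUBIC)[:450,:300]
cv2.imwrite('pics/ov_c.png',np.hstack([A,B]))
```

```text
over t 18.02 tcp [ 0.5095 -0.1626  0.136 ] F [ 0.4  0.8 -5.7] gap 0.123 g 120.4
0.099 [354.7 183.7] [422.1 242.4]
0.076 [358.  181.3] [433.4 242.1]
-0.084 [378.6 166.5] [512.1 240.3]
0.064 [359.1 200.2] [433.1 244.4]
-0.064 [375.4 187.1] [492.8 243.1]
0.102 [353.7 206.6] [415.  245.1]
```

View pics/ov_c.png

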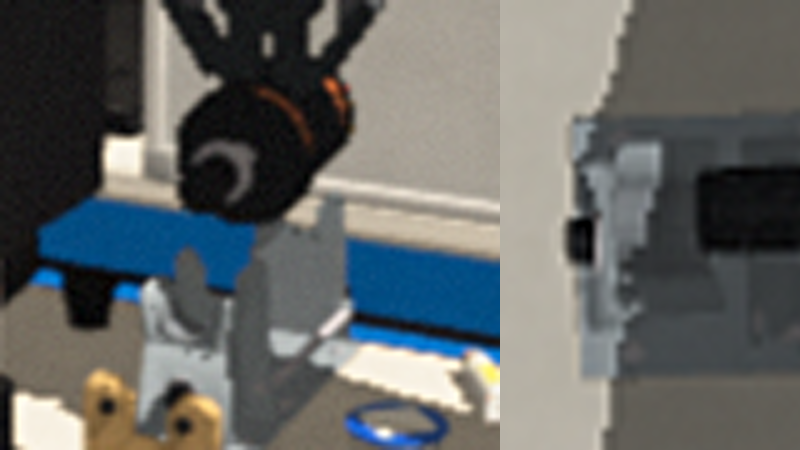

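Run:
```python
from h import *
env.dwell(.5)
S={}
for n in('side','top'):
    s=S[n]=snap(n)
    for q in('spindle_knob','spindle','brake_cup','reel_large','reel_small'):
        for r in env.outline_of(q,n)[:2]:
            v,u=np.where(r['mask']); print(n,q,round(r['confidence'],2),np.round(r['xy'],1),len(u),u.min(),u.max(),v.min(),v.max())
g=S['top']['frame'].mean(2).astype(int)
print(g[236:254:2,408:446])
im=cv2.imread('pics/lift_t.png').mean(2).astype(int); print(im[230:252:2,284:320])
```

```text
side spindle_knob 0.55 [356.9 183.4] 158 350 364 178 192
side spindle 0.7 [351.9 183.5] 109 351 363 180 191
side brake_cup 0.89 [368.5 217.5] 1452 343 385 189 242
side reel_large 0.92 [363.9 178. ] 538 348 377 167 197
side reel_small 0.71 [380.5 174. ] 127 368 384 162 183
side reel_small 0.71 [328.1 319.4] 1220 309 349 299 337
top spindle_knob 0.74 [432.5 243.1] 387 417 467 236 251
top spindle 0.82 [430.6 246.1] 335 418 466 237 250
top brake_cup 0.78 [420.8 251.9] 1494 399 467 230 266
top brake_cup 0.55 [351.4 300.9] 411 331 374 287 322
top reel_large 0.77 [443.2 242.5] 595 439 457 224 261
top reel_small 0.91 [295.  312.4] 379 282 313 305 324
top reel_small 0.82 [218.2 311.6] 517 208 227 295 329
[[142 142 144 151  80  59  64  65  65  65  64  67  76  77  78  63  60  61
   62  63  59  59  59  65  64  70  69  72  72  74  75  25  10  10  14  13
   14  11]
 [125 123 126 134  73  57  61  61  64  60  34  33  25  19  13   9   8  10
    7   9  10  11  15   9   9   6   0  57  77  78  59  18   2   9   9   9
   10  11]
 [103 104 107  97  55  46  51  51  56  25  13  10  14  14  13  14  14  19
   
[... 1976 characters left out ...]
  32  30  34  39  37  40  39
   36  51  47  49  45  40  45  45  47  46  55  66  70  72  70  71  71  71]
 [175 174 175 175 174 176 178 185 126  89  71  36  54  29  10  39  26  13
   18  36  36  43  34  25  32  45  45  48  54  59  75  73  73  73  73  73]
 [174 173 174 173 173 174 174 174 175 179 182 184 184 186 188 163 162 163
  156 128 124 127 117 128 130  60  40  47  49  54  77  76  74  74  75  75]
 [174 174 174 173 173 172 173 171 172 173 173 173 174 173 174 175 173 174
  175 175 174 174 176 180 171  86  36  42  48  53  80  80  78  78  77  78]
 [173 173 174 173 172 172 172 173 172 173 174 174 174 173 173 174 173 173
  173 174 175 174 175 175 179 191 104  40  42  48  70  81  82  81  81  80]]
```

Run:
```python
from h import *
t=snap('top'); s=snap('side')
env.outline_of('reel_large','top')
g=t['frame'].mean(2).astype(int); np.set_printoptions(linewidth=250)
print(g[222:264:3,434:472])
Z=.155
for nm,x,y,z in [('knob end',0,.116,Z),('knob end hi',0,.116,Z+.012),('knob/collar',0,.081,Z),('collar top out',0,.081,Z+.017),('collar in mid',0,.076,Z),('reel out axis+17',0,.055,Z+.017),('reel top out',0,.055,Z+.038),('reel top in',0,.031,Z+.038),('reel +x',.04,.055,Z),('reel -x',-.04,.055,Z)]:
    print(nm,proj(t,fr(DI,x,y,z)).round(1),proj(s,fr(DI,x,y,z)).round(1))
f=s['frame'].astype(int); print(f[172:196,346:372].mean(2).astype(int))
print(Ro.from_quat(env.current_orientation()[[1,2,3,0]] if hasattr(env.current_orientation(),'shape') else np.array(env.current_orientation())[[1,2,3,0]]).as_matrix().round(3))
```

```text
[[ 93  92  91  92  92  93  95  95  94  91  91  92  93  92  93  96  88  87  89  93  93  92  92  93  93  93  93  95  93  93  92  91  87 193  81  31  97  52]
 [ 92  92  92  96  96  31   8   8   3  44  89  92  90  90  72  30  16   9   5  40  97  96  93  93  93  92  92  93  93  93  92  88  83 142  61  84  57  29]
 [ 93  94  94 103  45  10  12  18  10   7  29  54  56  55  56  55  58  62  29   5  20  94  94  92  91  89  90  91  92  90  87  84 177  83  63  97  46  29]
 [ 68  70  72  62  20  11  10  15  14  12  10  55  59  58  57  55  55  58  63  26   6  34  73  72  71  69  71  71  71  70  70  73  52  12  86  90  42  31]
 [ 73  73  75  49  15  11  15  12  11  12  11  33  59  59  56  54  57  57  62  46  15   3  70  74  73  71  71  70  70  68  65 157  66   2  79 107  43  68]
 [ 46  71  78  83  30   9  10  10  11  13  13   8  58  60  60  57  57  56  56  63  23   7  37  72  72  71  71  71  72  71  73  69  30  11  49  89  41  46]
 [ 10  32  77  79  77  80  85  55  20  11  12  10  40  57  58  59  57  56  61  58  30  14  21  76  76  75  74  75  75  75  77  81  61  24  15  53  37  33]
 [ 17  25  72  
[... 3412 characters left out ...]
25  64  19  13  17  16  15  16  16  13  17  41  49  45  25  13  15  16  10  16  20  16  13]
 [ 98 108 113 113  65  25  13  12  12  16  14  10  16  16  20  28  16  11  19  23  14  16  10  12  14   7]
 [ 77  84  85  91  75  44  20  15  14  19  15  18  18  14  18  13  14  11   6  19  17  16  18  15  12  34]
 [ 68  68  69  71  73  61  41  17  14  10  12  18  16  13  11  14  15  17  20  16  13  18  12  12  20  71]
 [ 71  68  69  69  70  72  60  36  34  19  16  16  12  17  15  14  14  14  16  13   9  11  16  25  58  86]
 [ 67  71  72  70  68  70  69  69  63  39  28  17  15  13  16  12  16  14  12  14  12  18  30  61  92 105]]
[[-0.026  1.     0.001]
 [ 0.999  0.026 -0.042]
 [-0.042  0.    -0.999]]
```

```bash
cat >> h.py <<'E'
def ring(s,exp):  # bright collar ring near the expected pixel in the side view
    u,v=np.round(exp).astype(int); c=s['frame'].astype(int)[v-9:v+12,u-6:u+13]; m=(c.mean(2)>50)&(np.ptp(c,axis=2)<30)
    n,l,stt,ce=cv2.connectedComponentsWithStats(m.astype(np.uint8)); i=1+np.argmax(stt[1:,4])
    x,y,w,h,a=stt[i]; print('ring box u',u-6+x,u-6+x+w-1,'v',v-9+y,v-9+y+h-1,'area',a,'exp',exp.round(1))
E
python3 - <<'E'
from h import *
s=snap('side'); ring(s,proj(s,fr(DI,0,.081,.155)))
p,q=tool(fr(DI,0,-.008,.155),DI[1],-np.deg2rad(2.4)+np.deg2rad(5.5),.019)
try: env.line_to(p,frame=q,max_speed=.01)
except Exception as e: print(repr(e))
st(); print(np.round(env.current_orientation(),3),q.round(3))
s=snap('side'); ring(s,proj(s,fr(DI,0,.065,.155)))
t=snap('top'); np.set_printoptions(linewidth=250)
print(t['frame'].mean(2).astype(int)[222:264:3,412:466]); print(proj(t,fr(DI,0,.1,.155)),proj(t,fr(DI,.04,.055,.155)),proj(t,fr(DI,-.04,.055,.155)))
A=cv2.resize(s['frame'][...,::-1][140:230,325:405],(534,600),interpolation=cv2.INTER_CUBIC); cv2.imwrite('pics/lev_c.png',A)
E
```

```text
ring box u 354 365 v 179 190 area 50 exp [357.3 181.8]
 t 20.18 tcp [ 0.5094 -0.1696  0.136 ] F [ 0.9 -0.1 -6.3] gap 0.12 g 120.7
[-0.019  0.697  0.716  0.019] [-0.019  0.697  0.716  0.019]
ring box u 355 366 v 175 187 area 54 exp [359.5 180.2]
[[ 92  93  92  92  92  91  93  93  93  92  92  92  92  91  91  92  92  91  91  91  91  92  91  93  91  91  92  92  90  91  93  94  95  96  96  95  93  91  92  92  94  97  89  88  92  96  95  94  94  93  94  93  92  93]
 [ 92  92  93  92  93  92  91  93  91  91  91  92  91  91  91  91  91  92  92  93  93  92  92  92  91  92  91  92  93  93  53  13   6  11   6   1  63  89  92  73  29  18  23  14   9   2  38  96  95  93  93  92  92  91]
 [ 92  93  93  92  93  92  92  92  91  91  91  92  92  92  92  93  93  92  92  92  93  93  94  94  92  93  93  95  96  33   5  14  15  14  12  13  10  30  58  57  56  56  55  60  56  25   8   0  86  96  94  90  91  89]
 [ 74  75  75  73  72  72  71  71  71  72  72  71  72  73  71  73  72  70  70  71  73  68  67  70  70  71  72  77  35  12  11  14  12  13  14  12  10  12  26  57  60  55  57  59  58  62  29   9   1 
[... 1595 characters left out ...]
  73  73  60  59  60  61  61  61  59  58  59  65  71  72  70  70  71  72  77  50  19  14  12  10  12  14  12  10  11  29  56  59  55  58  57  60  47  15   4  34  72  74  72  71]
 [ 88  78  67  70  73  75  76  75  74  74  71  74  61  74  64  60  60  60  58  61  66  70  70  69  69  69  70  69  72  76  48  14   9  14  13  11  13   9  27  55  55  56  52  54  55  27   9   7  35  75  71  71  72  72]
 [ 72  73  74  74  74  73  72  73  73  72  72  73  63  58  70  65  68  76  74  73  76  79  79  73  73  72  74  74  74  76  74  78  47  17   7  13  18  50  72  71  72  75  50  30  21  18  42  73  73  72  69  69  66  57]]
[421.59319479 242.41989347] [442.87551636 222.42783257] [444.54876003 261.51845387]
```

View pics/lev_c.png

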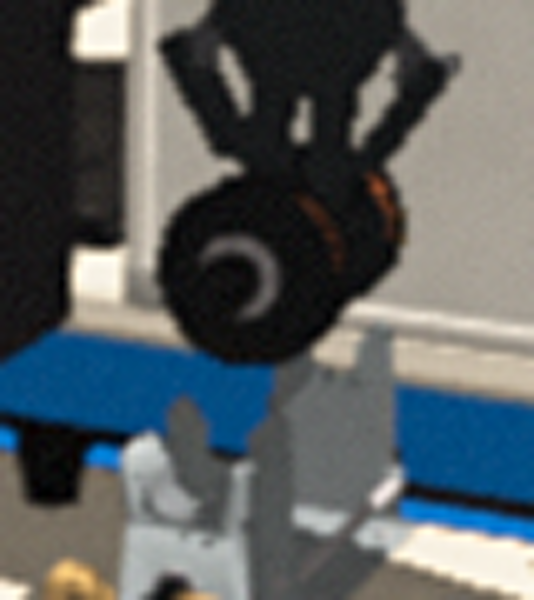

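Run:
```python
from h import *
s=snap('side')
for r in env.outline_of('reel_small','side')[:3]:
    v,u=np.where(r['mask']); print(round(r['confidence'],2),r['xy'],u.min(),u.max(),v.min(),v.max())
for y in (-.075,-.065,-.055,-.045,-.035,-.025,-.015): print(y,proj(s,fr(DI,-.037,y,.153)).round(1),'top',proj(s,fr(DI,0,y,.190)).round(1))
np.set_printoptions(linewidth=250)
f=s['frame'].astype(int)[158:186,366:394]; print(f.mean(2).astype(int)); print((f[...,0]-f[...,2])[::2])
```

```text
0.83 [331.3, 320.3] 309 350 297 337
0.74 [368.6, 277.5] 353 383 260 294
0.58 [380.7, 173.0] 378 385 166 183
-0.075 [389.5 169.4] top [378.  155.7]
-0.065 [388.3 170.3] top [376.8 156.5]
-0.055 [387.2 171.2] top [375.6 157.3]
-0.045 [386.  172.1] top [374.4 158.1]
-0.035 [384.8 173. ] top [373.1 158.9]
-0.025 [383.7 173.9] top [371.9 159.7]
-0.015 [382.5 174.8] top [370.6 160.6]
[[ 20  20  59 131 149  84  27  18  22  21  18  57 134 156 147  93  42  24  21  18  28  74 132 156 159 156 156 158]
 [ 22  20  65 147 156  84  24  22  21  22  19  68 143 143  90  36  19  23  20  29  80 133 154 159 156 155 154 155]
 [ 20  19  60 134 138  76  32  22  25  17  20  67 128  97  38  21  20  23  18  58 130 158 159 159 157 155 154 153]
 [ 25  27  31  62  63  37  24  24  25  22  23  63 117  74  27  24  17  15  27  81 148 160 157 156 153 159 154 155]
 [ 23  24  22  20  16  21  22  20  24  23  20  33  58  37  22  18  20  27  78 133 156 158 157 155 156 157 152 155]
 [ 26  27  20  18  12  24  22  24  22  22  22  25  24  21  22  17  25  77 133 157 160 156 156 156 155 156 153 160]
 [ 24  20  21  17  19  22  27
[... 3020 characters left out ...]
20]
 [ 0 -4 -1 11 22 26 15  6  0  0 -5 -2  1  1 -5  4 26 27 18 30 21 19 20 19 19 18 18 18]
 [ 2  3  0 -4 -1 13 29 35 10  1 -3  3 -3  1  1 -2 37 79 43  7 13 16 20 16 17 15 19 19]
 [ 2 -5  0  0 -1 -4  0 17 29 12 -4  0 -1 -2  0  4  4  8 -2  5 17 19 16 18 17 18 18 18]
 [-1  0 -1  0 -2 -2  0  0 15 21 10 -1  0 -3  0 -1  2 -4  1 10 16 17 18 17 18 21 17 18]
 [ 2 -4  2  3  4 -1 -1 -2 11 24 12  1  0 -5 -1  1  0  1  6 20 18 16 17 17 17 20 18 17]
 [ 2  1 -3 -2  1 -3 -2  1 -2  4 -1  1 -5  0 -2 -4  0  5 17 17 16 18 17 18 18 16 18 17]
 [ 4  1 -1 -1 -5  0 -2  3 -1  1  1  1 -2 -3 -3  0  9 17 18 18 18 21 19 17 17 19 18 18]
 [ 6 -2  1 -4  0  0 -1 -2  2 -1 -1 -3  5 11 14 17 17 20 19 19 19 16 17 16 17 18 18 15]]
```

Run:
```python
from h import *
P=np.deg2rad(3.1)
go=lambda y,z,v: env.line_to(tool(fr(DI,0,y,z),DI[1],P,.019)[0],max_speed=v)
go(-.008,.12,.04); st('low')
for y in (0,.004,.008,.011):
    go(y,.12,.015); st(y)
go(.007,.12,.015); env.dwell(.3); st()
s=snap('side'); ring(s,proj(s,fr(DI,0,.081,.12)))
t=snap('top'); np.set_printoptions(linewidth=250)
print(t['frame'].mean(2).astype(int)[219:264:3,404:464])
for y,z in((.116,.12),(.081,.12),(.076,.12),(.062,.097)): print(y,z,proj(t,fr(DI,0,y,z)).round(1))
for x in(.04,-.04): print(proj(t,fr(DI,x,.062,.12)))
```

```text
low t 21.41 tcp [ 0.5095 -0.1698  0.1012] F [-1.4 -0.6 -6.9] gap 0.118 g 120.9
0 t 22.09 tcp [ 0.5092 -0.1618  0.1011] F [ 0.4 -0.1 -7. ] gap 0.115 g 117.5
0.004 t 22.51 tcp [ 0.5091 -0.1577  0.101 ] F [-0.5  1.8 -7.2] gap 0.113 g 118.8
0.008 t 22.93 tcp [ 0.509  -0.1537  0.101 ] F [ 0.1  0.  -6.3] gap 0.117 g 118.4
0.011 t 23.27 tcp [ 0.5089 -0.1507  0.101 ] F [ 0.6 -0.2 -5.3] gap 0.119 g 119.7
 t 23.99 tcp [ 0.509  -0.1547  0.101 ] F [-0.   0.1 -6.7] gap 0.111 g 118.4
ring box u 353 364 v 190 201 area 59 exp [356.9 194.2]
[[175 179 171 103  88  91  92  92  92  93  92  92  92  92  93  92  93  93  93  93  92  92  91  93  93  93  93  93  94  93  92  91  91  92  92  91  90  93  92  93  91  92  92  93  92  91  92  93  93  93  93  93  92  92  93  92  93  95  98  45]
 [176 185 107  85  90  91  91  92  93  92  92  93  92  91  92  93  92  93  92  92  91  91  91  92  92  91  91  91  92  93  93  92  92  92  92  92  92  90  91  91  92  92  93  93  92  92  91  91  91  92  92  93  93  93  94  94  96  99  48  18]
 [184 104  82  90  91  91  92  93  93  92  92  93  92  92  91  92  92  90  91  91  8
[... 2532 characters left out ...]
 22  60  58  57  56  57  61  46  18   6  46  78  41  16]
 [114 120 127 128 129 133 119  85  67  65  67  70  74  76  75  75  74  73  73  74  63  74  65  60  61  61  58  60  68  69  71  69  69  68  70  70  72  79  37  11  10  16  13  12  12   9  55  54  54  56  57  55  34  14   5  35  75  79  52  22]
 [145 144 139 142  82  67  71  73  73  73  73  74  73  73  72  72  74  73  72  72  63  57  69  65  69  74  75  73  77  78  78  74  73  72  74  75  75  78  78  59  27   8   3  17  52  74  74  73  76  38  14  13  18  26  61  71  71  71  70  73]]
0.116 0.12 [410.8 244.1]
0.081 0.12 [427.4 243.7]
0.076 0.12 [429.8 243.6]
0.062 0.097 [434.1 244.4]
[435.65819402 224.64119102]
[437.23126446 262.45329812]
```

Run:
```python
from h import *
P=np.deg2rad(3.1)
go=lambda z,v: env.line_to(tool(fr(DI,.001,.009,z),DI[1],P,.019)[0],max_speed=v)
go(.12,.02); F0=np.array(env.current_ft_force())
for z in (.105,.095,.09,.086,.083,.081,.0795,.0785,.078):
    go(z,.03); dF=np.array(env.current_ft_force())-F0; print(z,dF.round(1),np.round(env.current_moment(),2))
    if np.linalg.norm(dF)>8: print('contact'); break
st()
s=snap('side'); ring(s,proj(s,fr(DI,0,.081,z)))
t=snap('top'); np.set_printoptions(linewidth=250)
print(t['frame'].mean(2).astype(int)[234:258:2,400:450])
for y in(.116,.081,.076): print(y,z,proj(t,fr(DI,0,y,z)).round(1))
```

```text
0.105 [ 1.1 -1.   0.4] [0.38 0.1  0.08]
0.095 [-0.8 -1.9 -0.2] [-0.28  0.14 -0.42]
0.09 [-0.2 -0.5 -0.3] [ 0.4  -0.03 -0.28]
0.086 [-0.   1.1  4. ] [-0.37  0.01  0.05]
0.083 [-4.4  3.8 25.3] [0.35 0.95 0.36]
contact
 t 26.33 tcp [ 0.5107 -0.1526  0.0652] F [-4.1  3.3 18.6] gap 0.114 g 125.3
ring box u 351 369 v 199 218 area 231 exp [356.6 206.9]
[[145 153  86  69  73  79  82  93  95  96  96  97  99  99 100 106  66  61  61  65  74  73  73  61  55  57  57  59  58  58  59  59  63  74  73  75  76  27  11  13  15  13  15  14   9  41  60  59  57  58]
 [145  79  63  75  75  68 138 143 142 142 142 142 142 144 149  76  56  62  63  65  75  75  76  61  58  59  60  61  59  58  60  66  65  67  74  77  60  21  13  12  15  13  14  12  13  30  57  61  59  58]
 [ 94 107 146 149 133 118 121 126 127 124 125 125 126 127 132  73  57  59  58  65  70  70  71  58  63  71  75  75  60  58  59  68  61  68  74  78  46  13   9  11  16  10  15  13  14  20  61  58  57  58]
 [ 95  56 121 137 140 124 101 111  80  20   0  10  23  23  10   7  12  11  10  16  18  16  17  14   5  32  74  77  68  60  59  59  68  72  72  
[... 1062 characters left out ...]
 60  56  57]
 [150 133 109 123 128 154  87  76  55  53  54  51  50  53  54  55  53  55  52  66  75  75  75  73  59  65  64  65  61  60  58  56  61  59  71  75  65  22   8  15  13  13  10  12  14  20  58  59  59  57]
 [131 110  90 105 127 125  68  56  57  63  65  66  66  64  64  63  63  64  62  63  68  73  73  72  60  59  60  60  60  62  57  57  59  63  68  73  79  28   9  10  17  16  14  10  14  37  59  60  58  57]
 [159 132  90 102 125 130  94  68  87  93  91  92  72  63  64  63  62  63  63  62  61  72  73  74  61  58  61  61  59  61  59  58  59  68  72  72  75  50  17  13  17  13  13  15   6  49  57  56  57  57]]
0.116 0.083 [407.9 245.5]
0.081 0.083 [423.9 245.2]
0.076 0.083 [426.2 245.1]
```

Run:
```python
from h import *
R=rot(DI[1],0)
m=[];f=[]
for i in range(8): env.dwell(.02); m.append(env.current_moment()); f.append(env.current_ft_force())
print(np.mean(m,0).round(3),np.std(m,0).round(3),np.mean(f,0).round(2))
s=snap('side','cnt_s'); np.set_printoptions(linewidth=250)
print(s['frame'].mean(2).astype(int)[194:222,342:372]); print(proj(s,fr(DI,0,.081,.083)),proj(s,fr(DI,0,.081,.078)))
```

```text
[0.459 0.396 0.22 ] [0.898 0.393 0.324] [-1.87  1.18  7.78]
[[ 70  68  69  69  68  71  69  71  69  61  40  31  20   9  15  17  21  16  15  19  16  18  15  12  16  30  39  48  40  26]
 [ 68  70  71  69  72  68  73  73  64  38  18  15  11  11  17  16  15  16  20  13  15  15  12  15  13  18  21  43  57  37]
 [ 69  67  71  70  73  68  73  65  41  21  12   9  18  16  14  14  15  17  18  14  17  17  16  20  14  17  18  28  46  64]
 [ 66  70  67  67  72  69  71  64  34  14   7  17  13  17  17  16  14  14  18  17  13  20  12  14  16  16  18  16  30  66]
 [ 68  68  70  69  68  70  68  42  24  19  23  21  12  19  17  21  16  16  13  14  15  13  16  13  16  17  12  14  14  35]
 [ 68  73  67  65  72  68  65  32  21  45  53  43  24  11  10  14  15  14  15  17  21  13  17  14  18  16  15  14  13  17]
 [ 70  66  67  70  67  68  59  34  43  71  80  72  43  20  15  15  12  18  14  16   9  14  16  18  20  15  12  14  14  13]
 [ 70  70  71  69  73  66  41  31  57  79  84  79  62  32  22  16  16  14  19  18  16  10  23  43  47  35  22  18  17  15]
 [ 69  68  70  70  73  66  34  29  69  85  84  86  77  6
[... 1760 characters left out ...]
 83  85  81  80  86 115 151]
 [107 106 115 137 134 121 105 117 125 131 125  96  87  80  75  77  96 126 133  96  73  78  84  81  83  82  95 146 180 190]
 [107 114 137 152 149 134 124 121 122 123 115  98  81  82  75  78 103 131 134  91  70  79  80  86  81  80  91 132 179 196]
 [107 125 169 183 180 181 178 169 164 151 124 122 112 105 100  91 109 137 135  93  72  77  83  86  84  83  93 135 171 180]
 [108 133 174 184 189 190 188 185 185 172 146 165 175 150 127 126 135 155 146  99  72  80  82  86  83  81  84  99 105 104]
 [108 134 174 180 180 178 181 182 182 181 175 183 183 144 126 166 177 180 160  99  72  79  84  82  82  81  79  75  72  71]]
[356.60388311 206.93967568] [356.5599111  208.64321676]
```

Run:
```python
from h import *
def at(z,deg,v=.02):
    p,q=tool(fr(DI,.001,.009,z),DI[1],np.deg2rad(deg),.019); env.line_to(p,frame=q,max_speed=v)
    f=[env.current_ft_force() for _ in range(3)]; 
    env.dwell(.1); f+= [env.current_ft_force()]; print(z,deg,np.mean(f,0).round(1),np.round(env.current_moment(),2)); return np.mean(f,0)[2]
at(.0845,6.5,.01)
for z in (.083,.0815,.080,.079,.078):
    if at(z,6.5)>12: break
st()
s=snap('side','set_s'); np.set_printoptions(linewidth=250)
print(s['frame'].mean(2).astype(int)[196:214,348:370])
```

```text
0.0845 6.5 [ 0.6 -0.4 -2.3] [-1.39  0.04 -0.  ]
0.083 6.5 [-5.4 -1.3  3.8] [ 1.11  0.43 -0.06]
0.0815 6.5 [-1.6  1.9  9.6] [0.4  0.41 0.59]
0.08 6.5 [-0.8 -0.7 -0.8] [-0.06  0.02 -0.55]
0.079 6.5 [-1.5  0.6  6.3] [-0.2  -0.07 -0.11]
0.078 6.5 [-3.   1.7  5.8] [ 1.33  0.71 -0.12]
 t 28.81 tcp [ 0.5102 -0.1519  0.0593] F [-6.2  6.5  4.8] gap 0.115 g 174.1
[[ 71  64  44  22  12  18  17  11  14  13  12  11  17  14  21  10  14  11  24  38  56  40]
 [ 61  40  23  13  16  13  21  13  18  14  17  11  18  10  15  16  19  13  11  22  33  47]
 [ 44  22  16  21  22  18  11  15  14  15  17  17  12  16  13  11  14  21  10  19  16  34]
 [ 27  16  22  50  56  41  23  16  19  15   8  17  15  10  20  17  15  17  14  14  13  25]
 [ 18  14  40  71  80  72  42  20  17  15  16  17  17  15  14   7  14  21  16  20  13  14]
 [ 11  24  59  82  85  83  62  33  12  11  20  17  13  15  17  14  23  44  47  38  24  11]
 [  7  26  69  84  81  81  76  55  23  12  12  12  12  11  10  27  46  67  74  67  40  15]
 [ 23  27  70  86  83  86  88  67  39  32  40  39  32  20  22  45  68  83  82  80  49  21]
 [ 68  38  69  8
[... 194 characters left out ...]
9  51  68  87  90  94  93  87  75  77  77  79  76  77  53  23]
 [199 169  98  49  36  27  21  28  38  58  84  92  85  72  73  73  73  78  80  77  50  23]
 [177 135  65  28  26  27  32  32  25  30  62  86  87  81  84  75  76  79  79  78  57  27]
 [129  72  35  23  28  31  34  30  21  24  53  91 117 128 115  85  77  77  80  80  61  35]
 [ 55  24  19  23  28  34  37  33  29  23  44 100 164 157 138  97  73  80  81  82  61  31]
 [ 18  14  19  26  28  34  34  33  23  26  48  94 145 152 140  96  78  79  81  82  65  30]
 [ 18  11  19  21  24  37  41  28  27  47  64  94 135 140 129  93  79  82  84  84  65  34]
 [ 15  14  19  15  22  28  28  28  43  64  74 100 134 138 104  79  81  83  82  82  77  40]]
```

Run:
```python
from h import *
env.let_go(); env.dwell(.3); st('open')
p=np.array(env.current_tool_pos()); env.line_to(p+[0,0,.13],max_speed=.1)
q=env.current_qpos(); 
env.movep([.38,.15,.33],quat(rot(0,0))); env.dwell(.3); st()
t=snap('top','fin_t'); s=snap('side','fin_s')
A=cv2.resize(t['frame'][...,::-1][222:274,395:495],(800,416),interpolation=cv2.INTER_CUBIC)
B=cv2.resize(s['frame'][...,::-1][170:240,325:410],(224,184),interpolation=cv2.INTER_CUBIC)
C=np.zeros((600,800,3),np.uint8); C[:416]=A; C[416:,:224]=B; 
k=cv2.resize(t['frame'][...,::-1][220:330,300:500],(334,184)); C[416:,240:574]=k
cv2.imwrite('pics/fin_c.png',C)
for y in(.116,.081,.076,-.084): print(y,(8*(proj(t,fr(DI,0,y,.078))-[395,222])).round(0),proj(s,fr(DI,0,y,.078)).round(1))
np.set_printoptions(linewidth=250)
print(t['frame'].mean(2).astype(int)[226:266:3,404:444])
print(t['frame'].mean(2).astype(int)[226:266:3,444:492])
for q in ('reel_large','reel_small','spindle'):
  for n in('top','side'):
    for r in env.outline_of(q,n)[:3]:
      v,u=np.where(r['mask']); print(n,q,round(r['confidence'],2),np.round(r['xy']),u.min(),u.max(),v.min(),v.max())
```

```text
open t 29.88 tcp [ 0.5099 -0.1516  0.0591] F [0.4 0.7 0.6] gap 0.999 g 0.0
 t 32.98 tcp [0.3802 0.1497 0.3298] F [-0.1  0.4  0.9] gap 1.003 g 0.0
0.116 [100. 190.] [351.6 212.8]
0.081 [228. 187.] [356.6 208.6]
0.076 [246. 186.] [357.3 208.1]
-0.084 [832. 173.] [377.5 191.2]
[[187 109  86  90  92  91  92  92  93  93  93  93  92  92  92  93  91  90  89  88  89  90  91  93  92  91  91  92  94  93  85  85  85  92  94  92  91  93  92  85]
 [105  89  92  93  93  93  93  92  93  94  93  94  94  94  94  93  93  92  86 174 108  87  90  91  91  91  89  94  75  23   9  12  11   4  36  58  59  61  47  49]
 [ 71  73  75  74  72  73  71  71  72  71  73  73  72  72  71  71  72  70  66 105  76  71  72  72  73  71  71  81  38  11  12  12  14  11   7  42  58  57  57  57]
 [ 72  68 108 141 145 148 149 150 150 153 153 154 154 156 156 158  84  94 149  88  72  65  56  56  78  84  62  64  66  45  19   7  13  14  11  18  59  59  57  56]
 [ 87  50 125 130 127 120 126 127 127 124 126 126 129 129 133 104  81  75 103  96  77  77  66  57  56  80  68  68  68  30  10  12  14   8  13   7  45  60  59  57]
 [ 39   8 
[... 3967 characters left out ...]
  85 100 103 101  97  95]
 [ 79  78  78  76  77  80  81  80  80  81  80  81  78  78  82  83  83  82  82  82  82  81  79  86  87  86  86  87  87  87  81  93  96  95  95  95  95  94  94  94  93  95  43  93  95  93  92  94]]
top reel_large 0.86 [439. 240.] 432 448 227 261
side reel_large 0.83 [360. 201.] 347 375 191 214
top reel_small 0.86 [216. 314.] 208 227 295 329
top reel_small 0.78 [472. 250.] 461 480 229 260
top reel_small 0.29 [425. 242.] 403 495 238 252
side reel_small 0.96 [330. 322.] 309 349 298 337
side reel_small 0.93 [367. 275.] 353 382 261 294
side reel_small 0.47 [376. 194.] 362 382 185 206
top spindle 0.63 [423. 245.] 404 494 239 251
side spindle 0.61 [383. 260.] 371 390 253 274
```

Run:
```python
from h import *
t=snap('top'); s=snap('side'); np.set_printoptions(linewidth=250)
g=t['frame'].mean(2).astype(int)
print(g[236:254,394:436])
for y in (.066,.081,.116): print(y,[proj(t,fr(DI,0,y,z)).round(1) for z in(.061,.066,.078,.09,.095,.097)])
print('reelL',[proj(t,fr(DI,x,y,.076)).round(1) for x in(.04,-.04) for y in(.055,.062)])
print('reelS',[proj(t,fr(DI,x,y,.076)).round(1) for x in(.037,-.037) for y in(-.03,-.055,-.062)])
print('up',proj(t,fr(DI,0,.064,.097)),proj(t,fr(DI,0,-.064,.097)),'cup',proj(t,fr(DI,0,.09,.091)),proj(t,fr(DI,0,.118,.091)))
print(s['frame'].mean(2).astype(int)[192:222,342:372])
for y in(.116,.081):print('side',proj(s,fr(DI,0,y,.078)),proj(s,fr(DI,0,y,.095)),proj(s,fr(DI,0,y,.061)))
```

```text
[[172 173 174 175 180 156 145  78  63  77  71  57 141 144 142 142 143 143 142 142 142 140 141 141 144 131  84 140 154  94  73  78  61  57  73  81  63  66  71  40  13  11]
 [172 172 174 175 179 167  82  82  99 117  74  46 137 137 135 135 136 139 139 139 139 141 140 142 143 124 101 112 142 103  77  78  58  56  57  81  63  67  71  34  13  10]
 [172 173 174 174 176 187  94 107 148 156  86  52 125 130 126 121 126 127 127 125 126 126 128 130 132 104  80  75 103  97  78  77  65  59  56  81  69  68  68  31  11  14]
 [173 174 174 174 175 186  94  53 140 153  84  48  94 100  84  45  74  80  62  51  49  33  30  30  53  60  74 103  97  90  77  77  80  60  55  73  81  68  67  23  10  12]
 [173 174 175 174 175 187  95  56 125 145  63  12   6   8   6   6   7   2   7  11  15  12  15  14   6   0  36 117 118  84  73  75  78  66  56  54  76  82  55  16  12  11]
 [174 174 175 174 176 187  95  59  64 105  41   9  18  26  28  27  29  24  30  33  33  28  28  30  16   9  37 124 134  98  74  71  75  77  63  60  71 106  64  42  46  29]
 [175 175 174 174 176 187  94  60  68  74  26  18  21  26  24  23  27  29 
[... 5943 characters left out ...]
 111 113 114 109  75  70  77]
 [110 105  84  75  81  82  77  68  62  82  96  93  84  77  78  74 100 131 136 126 107 104 110 113 112 113 111  87  78  77]
 [109 102  86  76  78  77  78  81 110 137 130 123 115 108  96  91 110 136 142 122 101 102 114 111 112 114 111  83  77  75]
 [111 106  83  76  77  71  76  98 165 172 146 166 179 153 131 128 135 154 154 128 107 107 108 111 111 116 112  86  75  75]
 [110 110  90  76  74  70  77 114 169 182 176 183 181 142 126 162 174 177 162 135 109 109 115 110 113 115 114  85  70  73]]
side [351.56951461 212.79748513] [351.69681372 206.87919505] [351.44352947 218.65468746]
side [356.5599111  208.64321676] [356.70995449 202.83031261] [356.41138364 214.39739129]
```

```bash
cat > reg.py <<'E'
import sys
from h import *
def regrasp(y0,dy,F=40):
    p,q=tool(fr(DI,0,y0,.0785),DI[1],0,.019)
    env.movep(p+[0,0,.12],q); env.line_to(p,max_speed=.1); st('dn'); env.grab(F); env.dwell(.1); st('grab')
    p2=tool(fr(DI,0,y0+dy,.0785),DI[1],0,.019)[0]; env.line_to(p2,max_speed=.015); st('slid')
    env.let_go(); env.dwell(.2); env.line_to(p2+[0,0,.13],max_speed=.1)
    env.movep([.38,.15,.33],quat(rot(0,0))); env.dwell(.3); st('away')
regrasp(float(sys.argv[1]),float(sys.argv[2]))
t=snap('top'); np.set_printoptions(linewidth=250)
print(t['frame'].mean(2).astype(int)[240:251:2,396:492].reshape(-1,48)); g=t['frame'].mean(2).astype(int); print(g[226:234,426:486].reshape(-1,60))
E
python3 reg.py .009 -.006
```

```text
dn t 36.18 tcp [ 0.5093 -0.1539  0.06  ] F [ 1.  -0.   0.7] gap 1.0 g 0.0
grab t 36.94 tcp [ 0.5088 -0.1538  0.0596] F [-2.1  0.7  4.9] gap 0.148 g 38.9
slid t 37.49 tcp [ 0.5093 -0.1594  0.0596] F [-0.4  4.7  5.8] gap 0.147 g 39.0
away t 41.51 tcp [0.3802 0.1497 0.3298] F [ 0.1  0.2 -0.9] gap 1.002 g 0.0
[[174 174 175 186  95  55 121 138 140 130  93  32  16  23  22  13  14  15  18  19  18  13  11   3   1  30  21  91 117 106  82  59  56  55  71  80 133 120  39   0   7  15  14  21  13  11   8  57]
 [ 60  58  58  58  59  62  40  14  17  74  73  71  72  71  71  71  71  72  76  30  16  23  21  25  13  11  11  16  14  10  57  58  56  57  57  57  59  24  12  30  61  61  61  62  68  56  69  72]
 [175 174 176 187  95  60  59 131 142 126  43  12  17  22  22  24  24  23  22  19  21  16  15  14  13  15  10  33 142 141  87  81  79  79  79  91  92  75  77  81  83  90  38  17  14  13  12  45]
 [ 59  58  57  56  58  63  43  18   4  77  77  75  75  75  73  74  73  74  74  77  79  79  79  83  56  16  11  11  15  12  59  60  55  54  57  59  62  29  17  21  78  78  77  75  76  76  76  76]
 [174 174 181
[... 2312 characters left out ...]
13  8 13 10  4 46 53 52 53 56 58 48 25 10 15 70 70 69 70 70 71 70 69 70 71 73 69 71 72 31  7 15 15 10 10 26 55 55 46 44 49 41 20 11  0 87 99 95 96 70]
 [72 73 72 69 70 71 73 72 59 21 17 13 11 14  6 31 55 58 53 57 56 61 42 14  2 65 73 71 71 72 70 71 69 71 70 70 72 75 56 19 10 13 10 14 10  7 49 55 54 56 57 59 47 17  3 41 90 91 88 66]
 [72 71 72 72 70 79 77 73 49 18 17 15 13 12 11 17 57 58 56 57 57 60 52 19  2 38 71 74 70 72 72 70 70 71 72 72 72 76 33 12 12 16 14 13 12  9 31 57 54 56 56 57 61 29 10  1 59 65 55 54]
 [69 75 74 76 77 87 94 97 45 18 20 16 12 12 11  6 56 59 56 58 58 58 62 29  7 30 72 73 72 71 71 73 71 71 71 72 73 73 24 11  9 18 14 14 10  9 25 55 57 55 56 57 60 49 19  6 30 57 57 57]]
```

```bash
python3 -c "
from h import *
print(env.hand_in()); print(env.current_time())"
```

```text
the job is handed in; nothing more can be done
None
the job is handed in; nothing more can be done
```

I threaded the spindle through both reels, carried them together and laid the spindle in the dispenser; by my final camera measurements it sits within about 3 mm of centre with both reels between the uprights. The job is handed in, but the station gave no verdict. The spindle slipped during the carry and again on release, so I re-centred it both times.

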